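Seat the block in the jig and hold it down

ROBOT

A 6-joint arm with a two-finger parallel gripper is mounted at the origin on a cart in front of the work surface, level with it; the furniture and walls round the work are solid. World frame = base frame: x ahead of the robot, y to its left, z up, the work surface at z = 0. Lengths are in m, angles in rad, forces in N, time in s.
With the tool pointing down it reaches from about 0.3 to 0.95 m from the base axis. Payload 3.1 kg.
Tool frame: the origin (TCP) lies at the very end of the fingers, on their centre line; the grasp point (between the pads) lies 19 mm behind it (arm.hold_point_z is the distance from the TCP to the grasp point, in m); z points along the fingers, y is the direction in which the jaws open and shut (so a half turn about z gives the same grasp; the last joint's range is limited). The gripper opens to 85 mm and grips with 20 to 120 N. Pads are 22 mm wide; open, the fingers measure 114 mm over their backs; the gripper's body (76 mm by 85 mm) begins 54 mm behind the grasp point. The pads swing forward as they close: fully open they stand 13 mm farther back than shut.
Start: joints at [1.239, 0.308, 1.634, -0, 1.2, -0.07], TCP at [0.162, 0.604, 0.231] pointing down, gripper open.
Joint ranges: [-3.06, 3.06], [-0.79, 1.96], [0.05, 2.63], [-1.19, 4.34], [0.05, 2.64], [-2.94, 2.94]. Speed limits (rad/s): [2.79, 2.79, 3.14, 3.14, 3.14, 3.14].

INTERFACE

Orientations are given as a unit quaternion [x, y, z, w].
In Python, from plant import arm gives the robot as it stands.
- The arm moves only by the tool apply_moves, never from a script. Its argument "deltas" is a list of rows, each a list of 7 numbers: the shift along the world's x, y, z in mm, then the turn, a rotation vector about the world's x, y, z in degrees, then the opening in per cent of the stroke, from 0 (shut) to 100 (fully open). In form: [[dx, dy, dz, wx, wy, wz, grip], ...]. A call has 1 to 10 rows; each row shifts and turns the commanded pose from where the row before left it; what a row does not reach is not made up. A row lasts 1/8 s, in which the tool goes at most 62.5 mm and 10.7 degrees, less where a joint would pass 70% of its speed; a pose out of reach is approached as far as the arm can. A call with a gripper value outside its range is refused whole. The fingers move at their own pace and stop on an object; the grip force is fixed at half the most. Time passes only in rows, so rows that do not move let the fingers close. It gives the time, the measured TCP pose, the force and the opening at its end, in the units of the state.
- arm.sense(): the state, without advancing time (a new reading comes with each control period).
- arm.grab_frame(name): name is "scene" or "top" or "wrist"; returns a dict with "color" (480x640x3 uint8, blue, green, red), "intrinsics" (3x3 intrinsics, pixels), "cam_to_world" (4x4, takes a point from camera to world coordinates). Camera axes: x right, y up, looking along -z (the intrinsics and any distortion apply to the point x, -y, -z); pixel columns grow to the right and rows downward; lengths in m; the calibration is good to about 2 mm. The wrist camera is an equidistant fisheye: a pixel r from the principal point sees the ray r / f radians off the axis. A picture is of the moment at which its call begins. There is no depth.
- arm.job_done(): hands the job in, once; it reports no verdict.
The state is a dict: "clock": time; "q": joint angles; "dq": joint speeds; "joint_efforts": joint torques, N m; "eef_pos": TCP position; "orientation": TCP orientation; "force": force on the tool from outside, world axes, zero at the start; "wrist_torque": the same for the moment, N m; "width": finger opening in m.
Only numpy, scipy, OpenCV 4.12 (cv2) and the standard library are available. Lean on these libraries where they do the work, as an engineer would, in place of code of your own. Each camera call takes 0.05 s, during which the arm holds its last target.

TASK

Lay the hardwood block flat in the jig's channel, lengthwise, and slide it home until you feel it bear against the stop at the far end. Then press the black knob of the sprung lever down so that its pad clamps the block: the indicator pin should show its green band but none of the red, and must never be forced well into the red. Finish while still holding the knob down like that; leave the other things on the table where they are.

Things in the scene. Friction and masses are not known exactly. Their poses are not given: they have to be found in the camera images.
- block_mid (a point): Centre (half-way up) of the work piece: a planed hardwood block, small plug in its top, 45 wide (its x) x 85 long (its y) x 38 high (its z), 0.13 to 0.27 kg. It starts on the table right of the long fence (18 mm thick, 66 mm high, its middle at world y +49 mm; the jig is left of it), lying on the 45x85 face that it shall also lie on in the jig; either end may go first.
- jig: Fixed plywood jig, base 12 mm thick. Origin: on the table, mid-channel, below the end stop's face; x along the channel to the stop (away from the robot), y left, z up. Base covers x -150 to +40, y -90 to +75 mm. Channel: x -145 (open end) to 0, 51 mm wide, floor 12 mm over the table; side walls 14 mm thick, tops 20 mm over the table, so the block stands 30 mm proud.
- seat (a point): Where the block's centre is when it is home against the stop: jig x -42.5, y 0, z 31 mm (3 mm side play); axes as the jig's. The raised lever crosses the channel at jig x -13 mm (14 mm wide, sleeve 22 mm), pad 67 mm over the table: so lower the block in nearer the open end, about 50 mm short of here, then push its near end with shut fingers above the walls.
- pivot (a point): Pivot of the hold-down lever, axis along the jig's x: at jig x -13, y -62, z 47 mm, on a steel bracket right of the channel that spans jig x -35 to +9, y -76 to -48 mm and is 60 mm high over the table. Axes as the jig's.
- end_stop: Fixed dark wooden end stop across the channel's far end, 22 x 79 mm, 24 mm high above the channel floor. Origin: at the middle of its near face, at floor level; axes as the jig's.
- knob_top (a point): Black round knob, 36 mm across, at the lever's free (left) end; origin: centre of its top face, z its own axis. With the lever level it lies 147 mm left of the pivot and 12 mm above it: jig x -13, y +85, z 59 mm. Raised: y +69, z 115 mm, tilted 0.40 rad. Press it down with shut fingertips, following the arc; it springs back when let go.
- hold_lever (a joint): Angle of the lever pressed down: 0 raised, 0.40 level, stop at 0.55 rad. Its spring takes 2 to 4 N at the knob until the pad meets the block (at about 0.28 rad, knob top about 76 mm over the table), then about 5 N rising to 10 N. With the lever level on the seated block the pad is pushed in 7 mm.
- pad (a joint): How far the sprung pad is pushed into its sleeve on the lever, m: 0 free, 0.015 the end. Preload 3 N, then 1.2 N per mm. The indicator pin rises out of the sleeve's top by the same amount: first 4 mm white, then 6 mm green, then red, so green without red is 0.004 to 0.010 (aim for 0.007). 1 mm here is about 2.4 mm at the knob.
- pad_foot (a point): Round black rubber foot of the pad, 20 mm across, 62 mm from the lever's pivot; origin at the centre of its underside, its z along the pad's stem.
- sanding_block: Bystander: cork sanding block, 59x104x31 mm, loose; origin under its centre.
- tape: Bystander: black roll of tape, 53 mm across, 19 mm high, loose; origin under its centre.

How it is judged:
On the way:
1. the block lies in the channel and is pushed against the end stop (more than 1.5 N on the stop) (contact force between block and end_stop above 1.5 N and z of block_mid in the frame of jig below 0.034 m and value of joint pad below 0.002 m), for 0.02 s.
At the end, for the whole second after the job is handed in: The block lies flat in the channel, its far end within 4 mm of the end stop; the pad bears on it with more than 4 N and is pushed in 3.5 to 10.5 mm (green shows, no red); the robot is still pressing the knob (more than 1 N) (x of block_mid in the frame of jig between -0.0465 and -0.04 m and y of block_mid in the frame of jig between -0.006 and 0.006 m and z of block_mid in the frame of jig between 0.028 and 0.0335 m and angle between the y axis of block_mid and the x axis of jig, either way round below 0.12 rad and angle between the z axis of block_mid and the z axis of jig, either way round below 0.08 rad and value of joint pad between 0.0035 and 0.0105 m and contact force between pad and block above 4 N and contact force between any of the fingers, the arm and hold_lever above 1 N); the arm keeps its last pose, push and grip.
It fails at once if the pad forced well into the red (pushed in more than 12 mm) (value of joint pad above 0.012 m).
It fails at once if a bystander moved by more than 30 mm (distance of any of sanding_block, tape from where it was at the start of the episode above 0.03 m).
It also fails if it takes over 61 s, if anything falls off the work surface, if the arm or the gripper's body presses on something with over 40 N, if the wrist force passes 120 N, or if a joint passes its speed limit or range.

## Working session

There is one attempt and no reset: what is moved stays moved. The work goes in short steps, Python scripts to look and compute and a tool call to move; the robot and the scene stay as the last step left them, time stands still between calls to the robot, and variables do not carry over. Pictures are saved under pics/ and viewed, and the job is handed in when it is done.

Besides the shell and the picture viewer there is one more tool, called after ">>>" by a JSON object that holds its "name" and its "arguments", one argument or row to a line. apply_moves: Moves the arm, as the interface text tells. Its arguments: {"type":"object","properties":{"deltas":{"type":"array"}},"required":["deltas"]}

```bash
mkdir -p pics; ls
python3 - <<'E'
from plant import arm
import cv2,numpy as np
s=arm.sense();print(s)
for n in("scene","top","wrist"):
    f=arm.grab_frame(n);cv2.imwrite(f"pics/{n}0.png",f["color"]);print(n,f["intrinsics"].tolist(),np.round(f["cam_to_world"],4).tolist(),[k for k in f])
    np.savez(f"pics/{n}0.npz",c=f["color"],K=f["intrinsics"],T=f["cam_to_world"])
E
```

```text
pics
{'clock': 0.0, 'q': array([ 1.23930875e+00,  3.09018086e-01,  1.63521426e+00, -8.32460549e-07,
        1.19970557e+00, -6.96693410e-02]), 'dq': array([ 0.00075277, -0.0011937 , -0.00111397,  0.0001165 ,  0.00029615,
       -0.00042796]), 'joint_efforts': array([ 8.24984863e-05, -4.15252948e+01, -2.76664084e+01, -5.83516749e-05,
        1.01164184e-02, -5.44054274e-06]), 'eef_pos': array([0.16150771, 0.60290328, 0.23002574]), 'orientation': array([ 1.30535297e-01,  9.91442969e-01, -1.14920291e-03, -2.33251473e-04]), 'force': array([ 0.5973728 ,  0.12276129, -0.14964679]), 'wrist_torque': array([ 0.01392698, -0.05278729, -0.07105108]), 'width': 0.08517956410725729}
scene [[549.5034362980198, 0.0, 311.8300581645884], [0.0, 549.5034362980198, 238.54963618250193], [0.0, 0.0, 1.0]] [[-0.6458, 0.3614, -0.6726, -0.2614], [-0.7635, -0.2955, 0.5743, 0.6908], [0.0088, 0.8844, 0.4667, 0.6479], [0.0, 0.0, 0.0, 1.0]] ['color', 'intrinsics', 'cam_to_world']
top [[580.2488249909456, 0.0, 313.79834708132455], [0.0, 580.2488249909456, 247.48960678119332], [0.0, 0.0, 1.0]] [[-0.0088, 0.9963, -0.0855, 0.4154], [-0.9999, -0.008, 0.0098, 0.0368], [0.009, 0.0856, 0.9963, 1.4759], [0.0, 0.0, 0.0, 1.0]] ['color', 'intrinsics', 'cam_to_world']
wrist [[371.64829954431775, 0.0, 325.4528720560376], [0.0, 371.64829954431775, 235.153802129269], [0.0, 0.0, 1.0]] [[0.2582, -0.9198, -0.2953, 0.086], [0.9661, 0.2449, 0.0817, 0.6236], [-0.0028, -0.3064, 0.9519, 0.3744], [0.0, 0.0, 0.0, 1.0]] ['color', 'intrinsics', 'cam_to_world']
```

View pics/scene0.png

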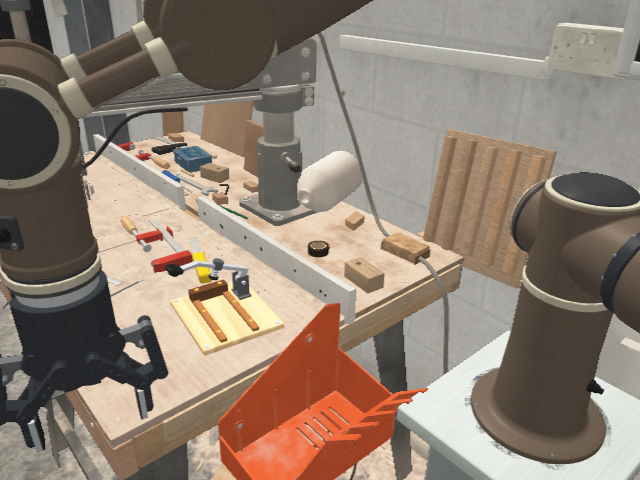

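View pics/top0.png

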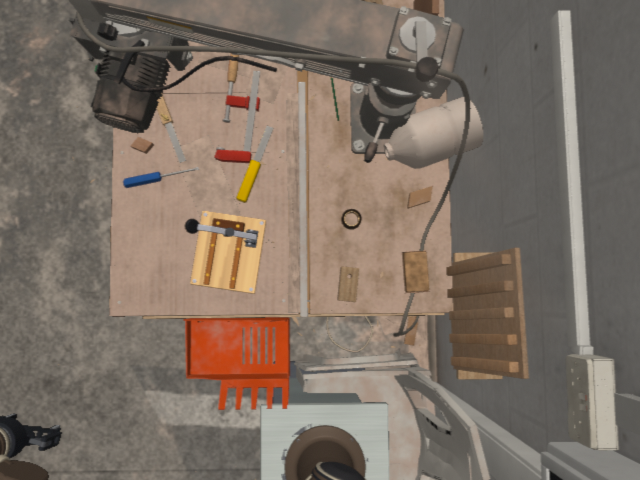

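View pics/wrist0.png

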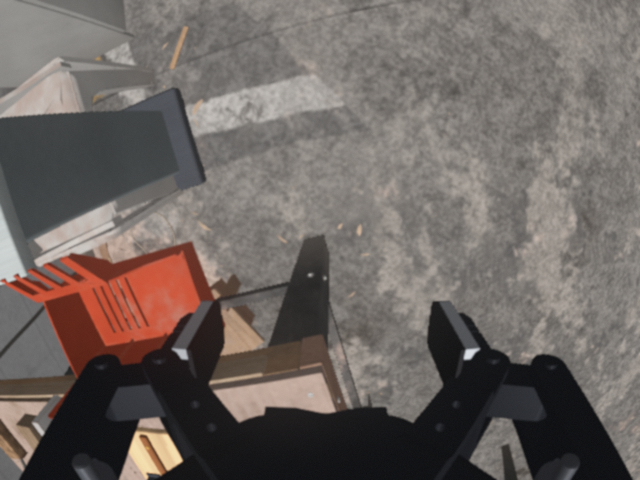

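```bash
cat > h.py <<'E'
import numpy as np,cv2
def load(n):
    d=np.load(f"pics/{n}.npz");return d["c"],d["K"],d["T"]
def ray(K,T,u,v,fish=False):
    x=(u-K[0,2])/K[0,0];y=(v-K[1,2])/K[1,1]
    if fish:
        r=np.hypot(x,y);s=np.sin(r)/r if r>1e-9 else 1;d=np.array([x*s,-y*s,-np.cos(r)])
    else: d=np.array([x,-y,-1.])
    d=T[:3,:3]@d;return T[:3,3],d/np.linalg.norm(d)
def onz(K,T,u,v,z,fish=False):
    o,d=ray(K,T,u,v,fish);return o+d*(z-o[2])/d[2]
def tri(rs):
    A=np.zeros((3,3));b=np.zeros(3)
    for o,d in rs:
        P=np.eye(3)-np.outer(d,d);A+=P;b+=P@o
    p=np.linalg.solve(A,b);return p,[np.linalg.norm((np.eye(3)-np.outer(d,d))@(p-o))for o,d in rs]
def proj(K,T,p,fish=False):
    c=T[:3,:3].T@(np.asarray(p)-T[:3,3]);x,y,z=c[0],-c[1],-c[2]
    if fish:
        r=np.hypot(x,y);t=np.arctan2(r,z);return K[0,0]*x/r*t+K[0,2],K[1,1]*y/r*t+K[1,2]
    return K[0,0]*x/z+K[0,2],K[1,1]*y/z+K[1,2]
def snap(n,tag,view=None):
    from plant import arm
    f=arm.grab_frame(n);cv2.imwrite(f"pics/{tag}.png",f["color"]);np.savez(f"pics/{tag}.npz",c=f["color"],K=f["intrinsics"],T=f["cam_to_world"]);return f
def crop(n,x0,y0,x1,y1,k):
    c=load(n)[0][y0:y1,x0:x1];c=cv2.resize(c,None,fx=k,fy=k,interpolation=cv2.INTER_CUBIC);cv2.imwrite(f"pics/{n}_c{x0}_{y0}.png",c)
E
python3 - <<'E'
from h import *
crop("top0",180,195,280,300,5);crop("scene0",150,240,310,360,5);crop("top0",320,195,440,325,4);crop("scene0",295,220,445,320,5)
c,K,T=load("top0")
for n,p in dict(block=(348,284,.038),cork=(415,271,.03),tape=(352,219,.02),knob=(192,226,.115)).items(): print(n,onz(K,T,*p))
E
```

```text
block [ 0.44739633 -0.06113591  0.038     ]
cork [ 0.47852705 -0.22948187  0.03      ]
tape [ 0.61190778 -0.07476872  0.02      ]
knob [0.5853236  0.31012907 0.115     ]
```

View pics/top0_c180_195.png

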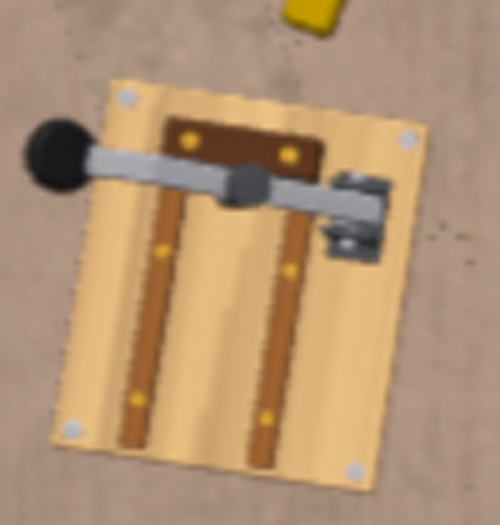

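View pics/scene0_c150_240.png

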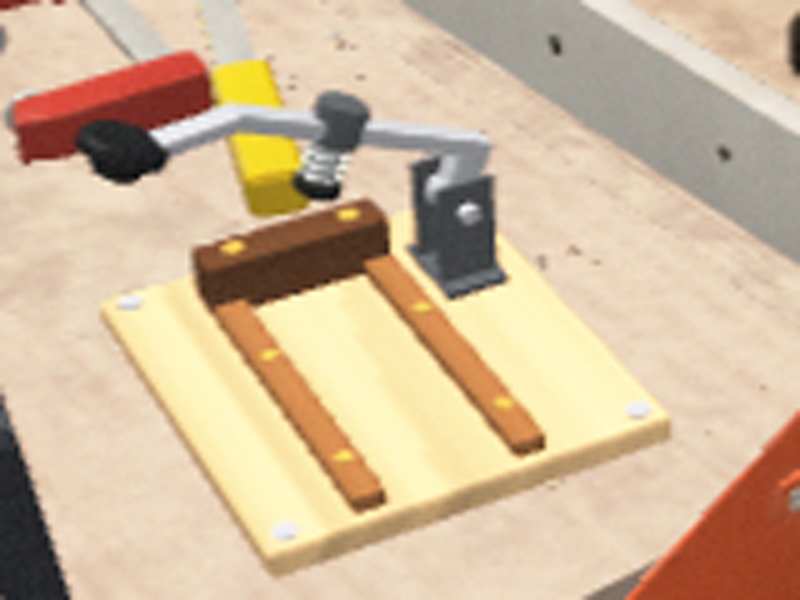

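View pics/top0_c320_195.png

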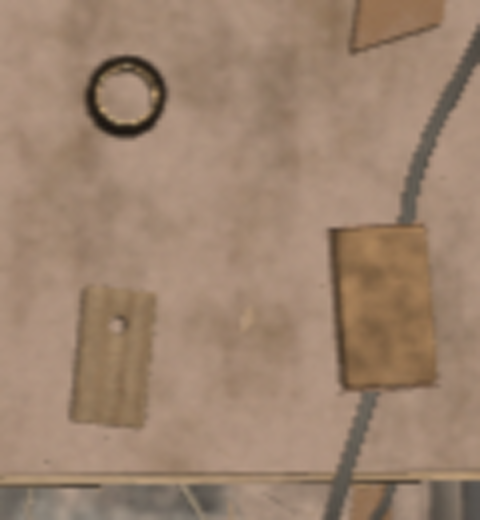

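View pics/scene0_c295_220.png

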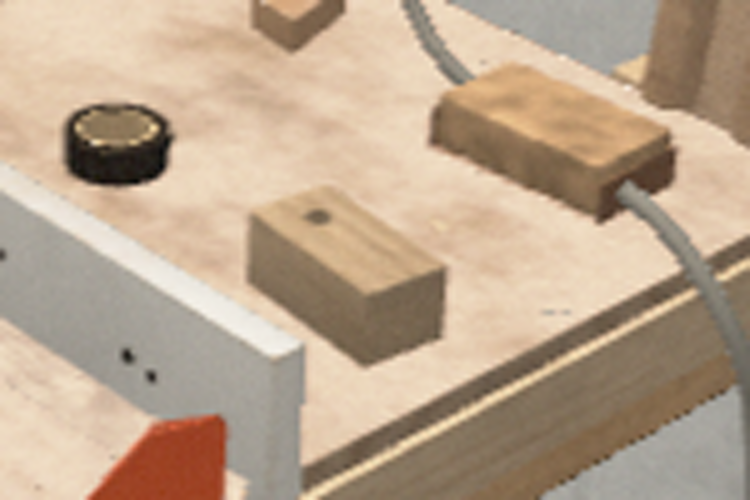

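Run:
```python
from h import *
_,K,T=load("top0");_,K2,T2=load("scene0")
def two(a,b,k,o1,k2,o2):
    a=np.array(a)/k+o1-.5*0;b=np.array(b)/k2+o2
    p,e=tri([ray(K,T,*a),ray(K2,T2,*b)]);return p,max(e)
pp=[]
for a,b in zip([(83,286),(156,292),(143,428),(70,420)],[(250,213),(327,185),(446,268),(368,296)]):
    p,e=two(a,b,4,(320,195),5,(295,220));pp.append(p);print(np.round(p*1e3,1),round(e*1e3,1))
pp=np.array(pp);print("blk",pp.mean(0));d=pp[0]+pp[1]-pp[2]-pp[3];print("yaw",np.degrees(np.arctan2(d[1],d[0])),np.linalg.norm(d)/2,np.linalg.norm(pp[0]+pp[3]-pp[1]-pp[2])/2)
o1=(180,195);o2=(150,240)
N=["scrFL","scrNL","scrNR","stL","stR","wLf","wLn","wRf","wRn"]
A=[(128,98),(72,430),(355,471),(190,141),(289,155),(162,251),(138,399),(290,270),(266,418)]
B=[(130,302),(285,531),(638,410),(233,247),(349,214),(269,355),(343,456),(421,307),(504,403)]
for n,a,b in zip(N,A,B):
    p,e=two(a,b,5,o1,5,o2);print(n,np.round(p*1e3,1),round(e*1e3,1))
```

```text
[489.8 -45.2  35.1] 1.8
[486.1 -90.2  34.6] 1.2
[402.6 -80.2  34.2] 0.4
[407.1 -35.8  35.6] 1.5
blk [ 0.44637945 -0.06285318  0.03485324]
yaw -6.6498637567091805 0.08364499870668418 0.044898114066477327
scrFL [626.9 296.2  10.5] 0.8
scrNL [458.5 323.2  11.1] 0.6
scrNR [436.5 180.8  10.4] 0.9
stL [601.4 260.7  35.3] 0.8
stR [593.8 211.1  34.8] 1.1
wLf [547.8 277.1  18.8] 0.8
wLn [473.6 288.8  19.1] 0.5
wRf [537.8 212.9  18.7] 0.6
wRn [463.2 224.4  19. ] 0.9
```

>>> {"name": "apply_moves", "arguments": {
  "deltas": [
    [46,-37,3,0,0,0.6,100],
    [46,-37,3,0,0,0.6,100],
    [46,-37,3,0,0,0.6,100],
    [46,-37,3,0,0,0.6,100],
    [46,-37,3,0,0,0.6,100],
    [46,-37,3,0,0,0.6,100],
    [46,-37,3,0,0,0.6,100],
    [46,-37,3,0,0,0.6,100],
    [46,-37,3,0,0,0.6,100],
    [46,-37,3,0,0,0.7,100]
  ]
}}

```text
clock: 1.4
eef_pos: [0.6229, 0.2323, 0.2609]
orientation: [0.077, 0.997, 0.0, -0.0]
force: [0.8, -0.2, 0.5]
width: 0.0851
```

Run:
```python
from h import *
from plant import arm
s=arm.sense();print(s["clock"],s["eef_pos"],s["q"],s["dq"])
snap("wrist","w1");snap("top","t1")
```

```text
1.4 [0.62288617 0.2323076  0.26094394] [ 2.91360477e-01  3.60660021e-01  1.50303946e+00  2.93555623e-04
  1.27841706e+00 -1.12444686e+00] [-0.60961604  0.42296326 -0.61128318  0.00383909  0.18182742 -0.70545252]
```

View pics/w1.png

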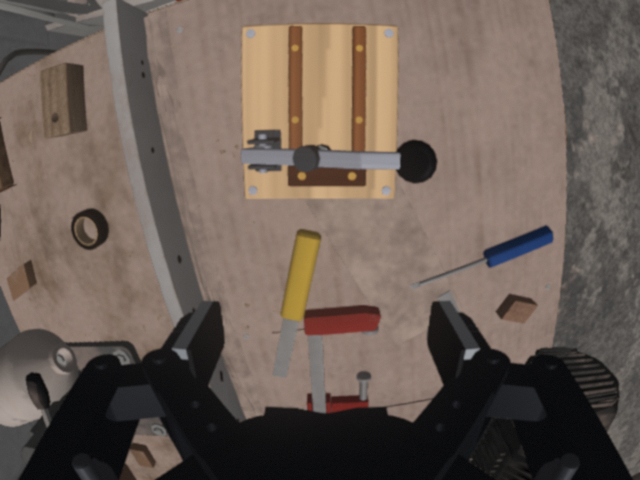

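Run:
```python
from h import *
snap("wrist","w2"); crop("w2",225,10,445,210,3.6); crop("w2",20,50,120,150,6)
```

```text
(no output)
```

View pics/w2_c225_10.png

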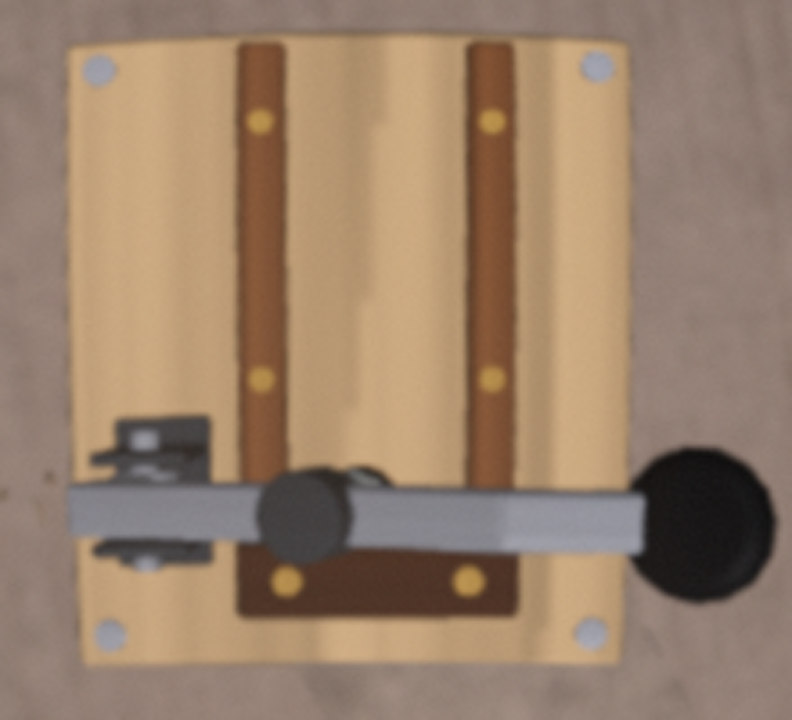

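View pics/w2_c20_50.png

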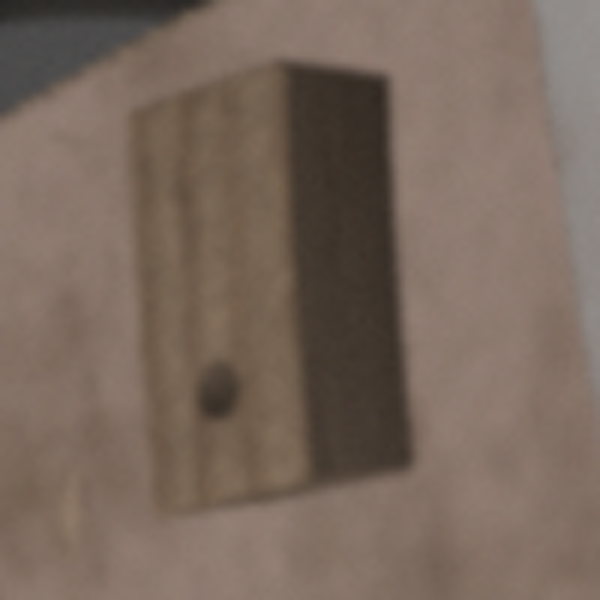

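Run:
```python
from h import *
_,K,T=load("w2")
from plant import arm
def o(pts,z,k=3.6,off=(225,10)):
    return np.array([onz(K,T,*((np.array(p)+.5)/k-.5+off),z,True)*1e3 for p in pts])
base=o([(70,47),(630,45),(83,663),(620,663)],.012);print("base NR NL FR FL\n",base.round(1))
w=o([(261,121),(492,121),(261,379),(492,379)],.020);print("wall screws R L near, far\n",w.round(1))
st=o([(287,581),(468,581)],.036);print("stop screws R L",st.round(1))
st2=o([(238,615),(517,615)],.036);print("stop far corners",st2.round(1))
kn=o([(703,525)],.115);print("knob",kn)
bl=o([(132,113),(287,63),(313,483),(160,515)],.038,6,(20,50));print("blk",bl.round(1),bl.mean(0))
d=bl[2]+bl[3]-bl[0]-bl[1];print(np.degrees(np.arctan2(d[1],d[0])),np.linalg.norm(d)/2)
th=[np.arctan2(*(b-a)[[1,0]]) for a,b in((base[0],base[2]),(base[1],base[3]),(w[0],w[2]),(w[1],w[3]))]+[np.arctan2(-(b-a)[0],(b-a)[1]) for a,b in((base[0],base[1]),(base[2],base[3]),(st2[0],st2[1]),(w[0],w[1]),(w[2],w[3]))]
print(np.degrees(th)); t=np.mean(th);ex=np.array([np.cos(t),np.sin(t)]);ey=np.array([-ex[1],ex[0]])
print("origin from base", base.mean(0)[:2]+55*ex+7.5*ey," from stop scr",st.mean(0)[:2]-11*ex,"from stop far",st2.mean(0)[:2]-22*ex, "walls mid jigframe")
O=base.mean(0)[:2]+55*ex+7.5*ey
print((w[:,:2]-O)@np.c_[ex,ey], (st[:,:2]-O)@np.c_[ex,ey],(kn[:,:2]-O)@np.c_[ex,ey])
# two-view heights wrist + top0
_,K1,T1=load("top0")
def cr(p,k,off): return (np.array(p)+.5)/k-.5+off
for a,b in(((162,251),(492,379)),((266,418),(261,121)),((190,141),(468,581)),((72,430),(597,67)),((62,155),(703,525))):
    p,e=tri([ray(K1,T1,*cr(a,5,(180,195))),ray(K,T,*cr(b,3.6,(225,10)),True)]);print(np.round(p*1e3,1),np.round(e,4))
for a,b in(((83,286),(160,515)),) : pass
for a,b in zip([(83,286),(156,292),(143,428),(70,420)],[(313,483),(160,515),(132,113),(287,63)]):
    p,e=tri([ray(K1,T1,*cr(a,4,(320,195))),ray(K,T,*cr(b,6,(20,50)),True)]);print("blk",np.round(p*1e3,1),np.round(e,4))
s=arm.sense();print(s["eef_pos"],s["orientation"],s["force"])
```

```text
base NR NL FR FL
 [[429.  173.6  12. ]
 [455.2 334.8  12. ]
 [614.1 144.2  12. ]
 [640.2 305.   12. ]]
wall screws R L near, far
 [[465.6 225.3  20. ]
 [475.8 289.5  20. ]
 [540.1 213.   20. ]
 [550.4 277.7  20. ]]
stop screws R L [[597.  211.8  36. ]
 [605.  261.4  36. ]]
stop far corners [[604.2 196.6  36. ]
 [616.6 273.6  36. ]]
knob [[587.76561813 310.80684007 115.        ]]
blk [[405.1 -79.9  38. ]
 [410.7 -36.6  38. ]
 [494.1 -46.3  38. ]
 [488.4 -89.3  38. ]] [449.59345183 -63.03443914  38.        ]
-6.536053479058251 83.91113981784953
[-9.024105   -9.15945262 -9.33928241 -8.99869518 -9.21930741 -9.20102262
 -9.10543321 -9.01120297 -9.06460805]
origin from base [590.1357327 238.0447884]  from stop scr [590.14558426 238.3332623 ] from stop far [588.67318867 238.60092949] walls mid jigframe
[[-120.89302369  -32.34009677]
 [-121.02195527   32.69575732]
 [ -45.42057176  -32.62263675]
 [ -45.48935501   32.86198738]] [[ 10.97555871 -24.84389401]
 [ 10.95239966  25.41666533]] [[-13.87911126  71.46540336]]
[550.  278.6  16.3] [0.0007 0.0007]
[465.1 225.7  19.1] [0.0006 0.0006]
[602.  260.5  49. ] [0.001 0.001]
[460.  325.3   6.6] [0.0003 0.0003]
[583.6 304.7 141.4] [0.0006 0.0006]
blk [493.2 -43.   41.5] [0.0016 0.0016]
blk [488.1 -88.1  39.2] [0.0005 0.0005]
blk [404.6 -79.1  38.5] [0.0009 0.0009]
blk [410.3 -34.3  40.2] [0.0014 0.0014]
[0.62368405 0.23113197 0.26067463] [ 7.98399235e-02  9.96807674e-01 -2.08125283e-04 -6.47364837e-05] [-0.83131078  0.08161697 -0.10542871]
```

>>> {"name": "apply_moves", "arguments": {
  "deltas": [
    [-29,-49,0,0,0,0.5,100],
    [-29,-49,0,0,0,0.5,100],
    [-29,-49,0,0,0,0.5,100],
    [-29,-49,-20,0,0,0.5,100],
    [-29,-49,-20,0,0,0.5,100],
    [-30,-49,-20,0,0,0,100],
    [0,0,-40,0,0,0,100],
    [0,0,-20,0,0,0,100],
    [0,0,0,0,0,0,100]
  ]
}}

```text
clock: 2.68
eef_pos: [0.4443, -0.0591, 0.1395]
orientation: [0.056, 0.998, 0.001, -0.002]
force: [1.0, 0.1, 0.6]
width: 0.0853
```

Run:
```python
from h import *
from plant import arm
s=arm.sense();print(s["clock"],s["eef_pos"],s["orientation"],s["q"])
snap("wrist","w3")
```

```text
2.675 [ 0.44429559 -0.05905579  0.1394874 ] [ 5.55442050e-02  9.98452911e-01  6.34376653e-04 -2.49455154e-03] [-2.29626917e-01  8.74842056e-02  2.10816243e+00  4.73669247e-04
  9.51079512e-01 -1.68955336e+00]
```

View pics/w3.png

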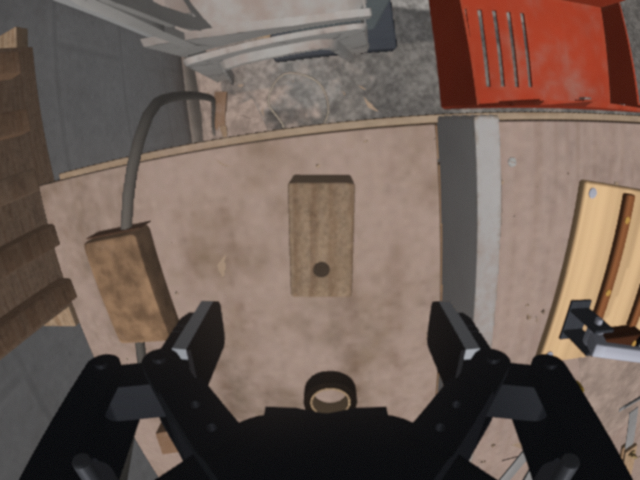

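>>> {"name": "apply_moves", "arguments": {
  "deltas": [
    [0,0,0,0,0,0,100],
    [0,0,0,0,0,0,100]
  ]
}}

```text
clock: 2.98
eef_pos: [0.4478, -0.0601, 0.1424]
orientation: [0.055, 0.998, -0.0, 0.001]
force: [0.2, 0.5, -0.2]
width: 0.0852
```

Run:
```python
from h import *
from plant import arm
s=arm.sense();print(s["clock"],s["eef_pos"],s["orientation"],s["q"],s["force"])
snap("wrist","w4");crop("w4",270,160,370,310,5)
```

```text
2.975 [ 0.44782621 -0.06013966  0.14243739] [ 5.54655876e-02  9.98459880e-01 -1.87745386e-04  1.18366610e-03] [-2.29943736e-01  8.52298993e-02  2.10338708e+00  5.05031441e-05
  9.50579104e-01 -1.68978115e+00] [ 0.15366662  0.50555314 -0.19870722]
```

View pics/w4_c270_160.png

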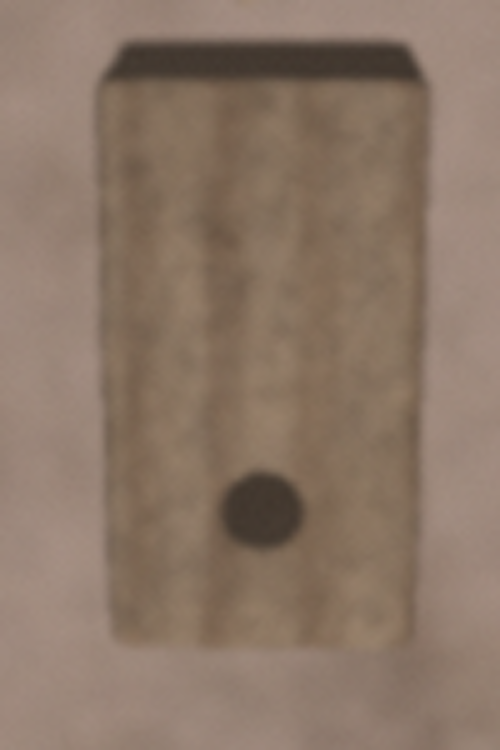

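Run:
```python
from h import *
_,K,T=load("w4");_,K2,T2=load("w2")
P=[(103,80),(428,82),(410,643),(112,643)]
b=np.array([onz(K,T,*((np.array(p)+.5)/5-.5+(270,160)),.038,True)*1e3 for p in P]);print(b.round(1),b.mean(0))
d=b[2]+b[3]-b[0]-b[1];print(np.degrees(np.arctan2(d[1],d[0])),np.linalg.norm(d)/2,np.linalg.norm(b[0]-b[1]))
Q=[(132,113),(287,63),(313,483),(160,515)]
for a,c in zip(P,Q):
    p,e=tri([ray(K,T,*((np.array(a)+.5)/5-.5+(270,160)),True),ray(K2,T2,*((np.array(c)+.5)/6-.5+(20,50)),True)]);print(p.round(4),np.round(e,4))
```

```text
[[405.1 -79.5  38. ]
 [410.2 -35.9  38. ]
 [493.1 -45.7  38. ]
 [488.3 -89.8  38. ]] [449.20178465 -62.757901    38.        ]
-6.911316810409067 83.6498761229028 43.904128111288976
[ 0.4052 -0.0796  0.0383] [0.0001 0.0001]
[ 0.4105 -0.0361  0.0383] [0.0004 0.0004]
[ 0.4937 -0.046   0.0378] [0.0005 0.0005]
[ 0.4884 -0.0898  0.0376] [0.0001 0.0001]
```

>>> {"name": "apply_moves", "arguments": {
  "deltas": [
    [1.4,-2.6,-40,0,0,-0.4,100],
    [0,0,-40,0,0,0,100],
    [0,0,-30,0,0,0,100],
    [0,0,-14,0,0,0,100],
    [0,0,-5,0,0,0,100],
    [0,0,0,0,0,0,100],
    [0,0,0,0,0,0,100]
  ]
}}

```text
clock: 3.9
eef_pos: [0.4494, -0.0631, 0.0133]
orientation: [0.059, 0.998, -0.0, 0.001]
force: [-0.4, -0.4, -0.2]
width: 0.0853
```

Run:
```python
from h import *
from plant import arm
s=arm.sense();print(s["clock"],s["eef_pos"],s["orientation"],s["force"])
snap("wrist","w5")
```

```text
3.9 [ 0.44937325 -0.06313742  0.01334136] [ 5.92596705e-02  9.98241854e-01 -2.14394957e-04  1.20255355e-03] [-0.40889485 -0.35250983 -0.17014414]
```

View pics/w5.png

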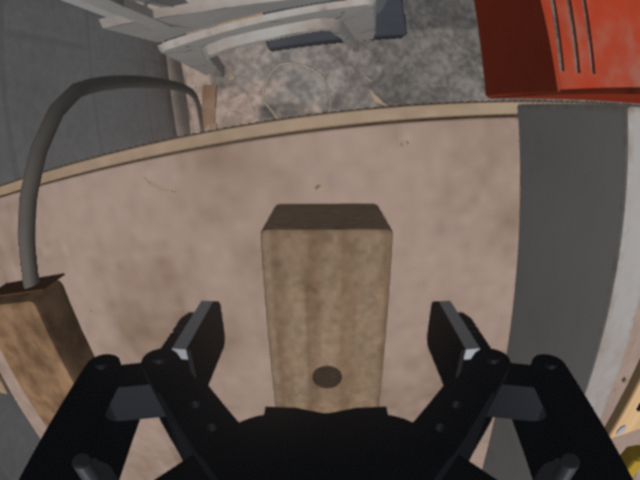

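Block is centred between the fingers (block spans px 262–392, fingers 222/430). Close and lift slightly.

>>> {"name": "apply_moves", "arguments": {
  "deltas": [
    [0,0,0,0,0,0,0],
    [0,0,0,0,0,0,0],
    [0,0,0,0,0,0,0],
    [0,0,0,0,0,0,0],
    [0,0,0,0,0,0,0],
    [0,0,0,0,0,0,0],
    [0,0,0,0,0,0,0],
    [0,0,0,0,0,0,0],
    [0,0,20,0,0,0,0],
    [0,0,0,0,0,0,0]
  ]
}}

```text
clock: 5.2
eef_pos: [0.449, -0.0631, 0.0328]
orientation: [0.059, 0.998, -0.0, 0.001]
force: [0.4, -0.0, -1.0]
width: 0.0439
```

Run:
```python
from h import *
from plant import arm
s=arm.sense();print(s["clock"],s["eef_pos"],s["orientation"],s["force"],s["width"])
snap("wrist","w6")
```

```text
5.2 [ 0.44902448 -0.06308594  0.03282732] [ 5.93190002e-02  9.98238450e-01 -1.89292492e-04  1.10290733e-03] [ 0.43499711 -0.04034454 -0.95786766] 0.04392052380517658
```

View pics/w6.png

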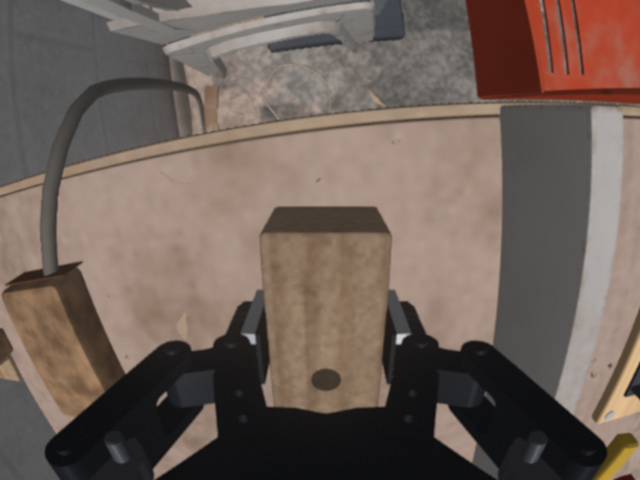

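>>> {"name": "apply_moves", "arguments": {
  "deltas": [
    [0,0,50,0,0,0,0],
    [0,0,50,0,0,0,0],
    [8,46,17,0,0,-0.5,0],
    [8,54,0,0,0,-0.5,0],
    [8,54,0,0,0,-0.5,0],
    [8,54,0,0,0,-0.5,0],
    [8,54,0,0,0,-0.3,0],
    [6.8,54,-30,0,0,0,0],
    [0,0,-50,0,0,0,0],
    [0,0,0,0,0,0,0]
  ]
}}

```text
clock: 6.5
eef_pos: [0.4892, 0.2515, 0.0635]
orientation: [0.079, 0.997, -0.003, -0.006]
force: [0.2, -0.3, -0.9]
width: 0.0443
```

>>> {"name": "apply_moves", "arguments": {
  "deltas": [
    [0,0,0,0,0,0,0],
    [0,0,0,0,0,0,0]
  ]
}}

```text
clock: 6.75
eef_pos: [0.4968, 0.2531, 0.0713]
orientation: [0.08, 0.997, 0.001, 0.002]
force: [-0.0, 0.3, -0.5]
width: 0.044
```

Run:
```python
from h import *
from plant import arm
s=arm.sense();print(s["clock"],s["eef_pos"],s["orientation"],s["force"],s["width"])
snap("wrist","w7");snap("scene","s7");snap("top","t7")
crop("t7",180,195,280,300,5);crop("s7",150,240,310,360,5)
```

```text
6.75 [0.49681738 0.25314423 0.0713238 ] [7.99053199e-02 9.96800493e-01 8.97630378e-04 1.76412478e-03] [-0.04541705  0.32238961 -0.45133736] 0.04404321736436258
```

View pics/w7.png

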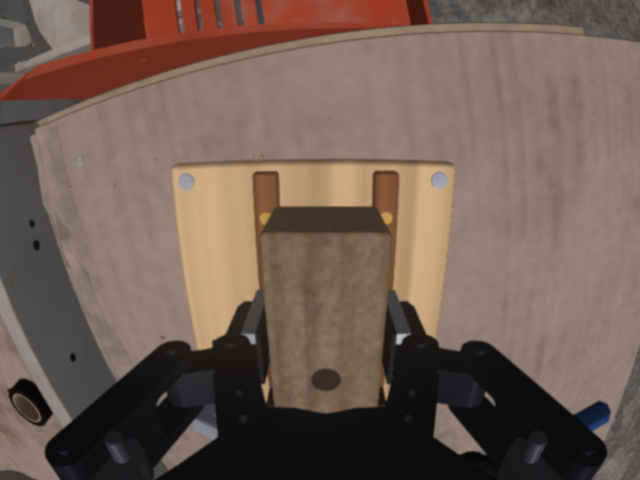

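View pics/s7_c150_240.png

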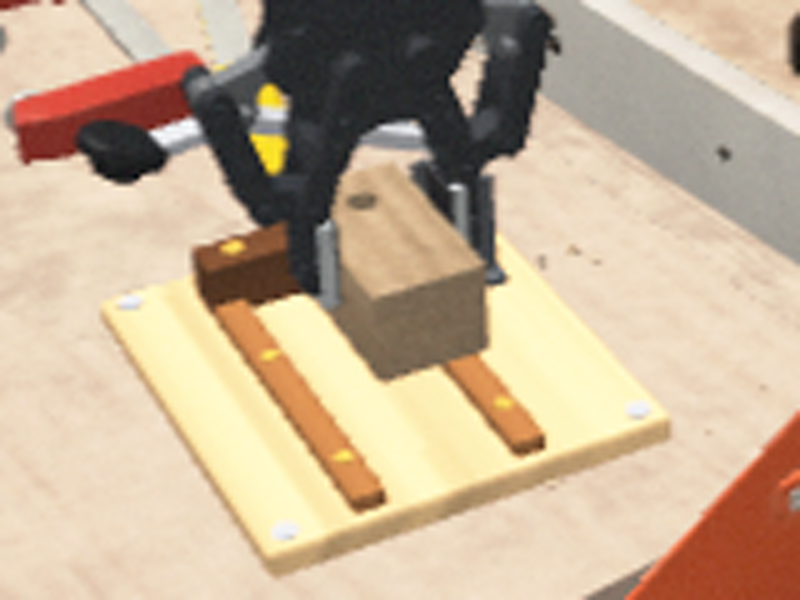

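Run:
```python
from h import *
_,K,T=load("w7");c=load("w7")[0]
crop("w7",160,150,470,260,2.5)
t=np.radians(-9.12);ex=np.array([np.cos(t),np.sin(t)]);ey=np.array([-ex[1],ex[0]]);O=np.array([589.6,238.1])
def j(p,z): return ((onz(K,T,*p,z,True)[:2]*1e3-O)@np.c_[ex,ey]).round(1)
for n,p,z in(("wR",(253.5,185),.02),("wRi",(278.5,185),.02),("wLi",(373.5,185),.02),("wL",(398,185),.02),("scR",(186.5,182),.012),("scL",(439,180),.012),("bs",(174,166),.012),("bs",(454,166),.012),("bkR",(263,233),.096),("bkL",(391,233),.096),("bkbR",(277,206),.058),("bkbL",(376,206),.058),("wsR",(265,218),.02),("wsL",(387,217.5),.02)): print(n,j(p,z))
```

```text
wR [-137.7  -38.6]
wRi [-137.4  -25. ]
wLi [-137.4   25.9]
wL [-137.6   39.3]
scR [-139.   -80.3]
scL [-139.6   64.9]
bs [-148.8  -87.5]
bs [-148.1   73.5]
bkR [-134.7  -21.2]
bkL [-134.7   22.4]
bkbR [-135.   -21.1]
bkbL [-135.    22.2]
wsR [-119.1  -33. ]
wsL [-119.4   34. ]
```

View pics/w7_c160_150.png

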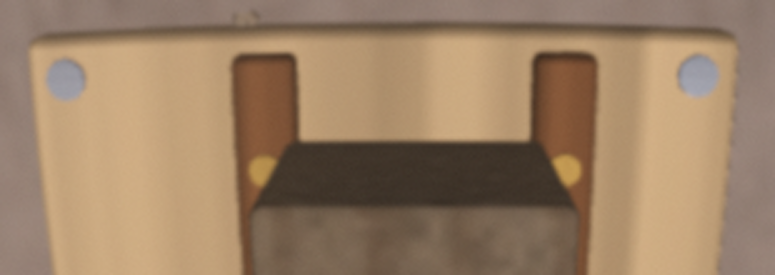

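>>> {"name": "apply_moves", "arguments": {
  "deltas": [
    [0,0,-18,0,0,0,0],
    [0,0,-16,0,0,0,0],
    [0,0,-8,0,0,0,0],
    [0,0,-3,0,0,0,0],
    [0,0,-2,0,0,0,0],
    [0,0,0,0,0,0,0],
    [0,0,0,0,0,0,0]
  ]
}}

```text
clock: 7.78
eef_pos: [0.4937, 0.2526, 0.0248]
orientation: [0.079, 0.997, -0.001, -0.002]
force: [-10.1, -5.3, 22.7]
width: 0.0441
```

Run:
```python
from h import *
from plant import arm
s=arm.sense();print(s["clock"],s["eef_pos"],s["orientation"],s["force"],s["width"])
snap("wrist","w8");snap("scene","s8")
crop("s8",150,240,310,360,5)
```

```text
7.775 [0.49366943 0.25257198 0.02479519] [ 0.07924174  0.99685243 -0.00119402 -0.00213425] [-10.05288762  -5.33717848  22.70259849] 0.04410735202370745
```

View pics/w8.png

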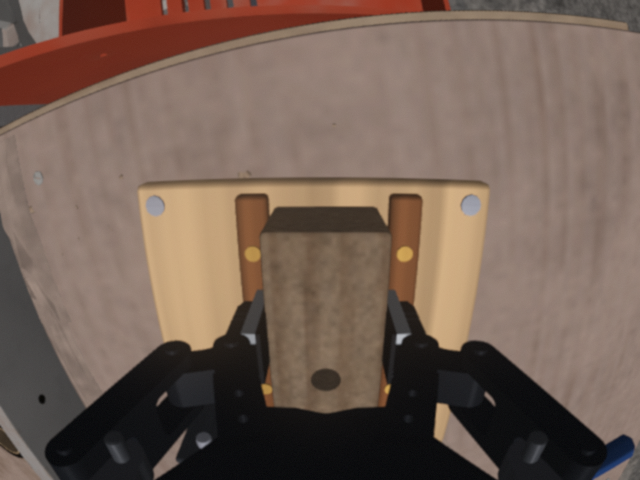

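View pics/s8_c150_240.png

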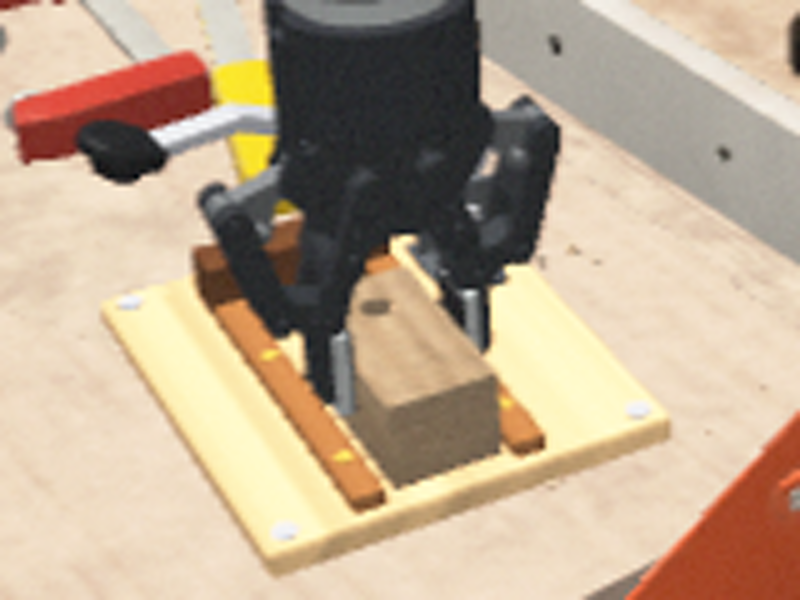

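>>> {"name": "apply_moves", "arguments": {
  "deltas": [
    [0,0,2,0,0,0,0],
    [0,0,0,0,0,0,90],
    [0,0,0,0,0,0,90],
    [0,0,0,0,0,0,90],
    [0,0,0,0,0,0,90],
    [0,0,15,0,0,0,90],
    [0,0,30,0,0,0,90],
    [0,0,40,0,0,0,90],
    [0,0,0,0,0,0,90]
  ]
}}

```text
clock: 9.0
eef_pos: [0.4986, 0.2547, 0.1142]
orientation: [0.079, 0.997, 0.002, 0.004]
force: [0.4, 0.1, 0.0]
width: 0.0768
```

Run:
```python
from h import *
from plant import arm
s=arm.sense();print(s["clock"],s["eef_pos"],s["orientation"],s["force"],s["width"])
snap("wrist","w9");crop("w9",160,150,470,480,1.8)
```

```text
9.0 [0.49861694 0.25465694 0.11424064] [0.07927462 0.99684087 0.00221144 0.00435051] [0.44797025 0.05503351 0.0253183 ] 0.07678744377762366
```

View pics/w9.png

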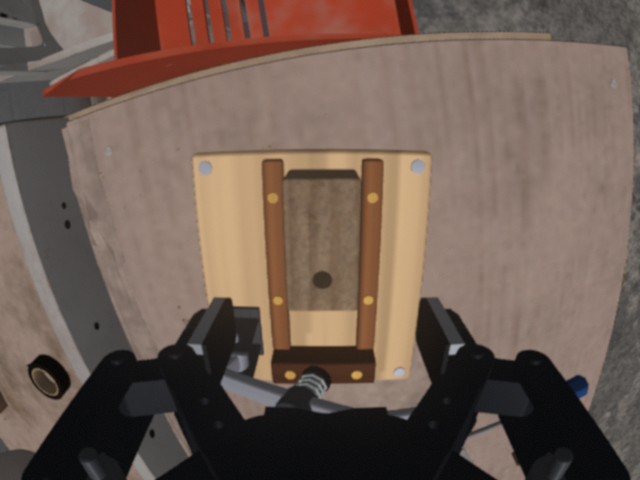

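Run:
```python
from h import *
crop("top0",170,295,310,420,4.5);crop("scene0",210,290,440,480,3.4)
```

```text
(no output)
```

View pics/top0_c170_295.png

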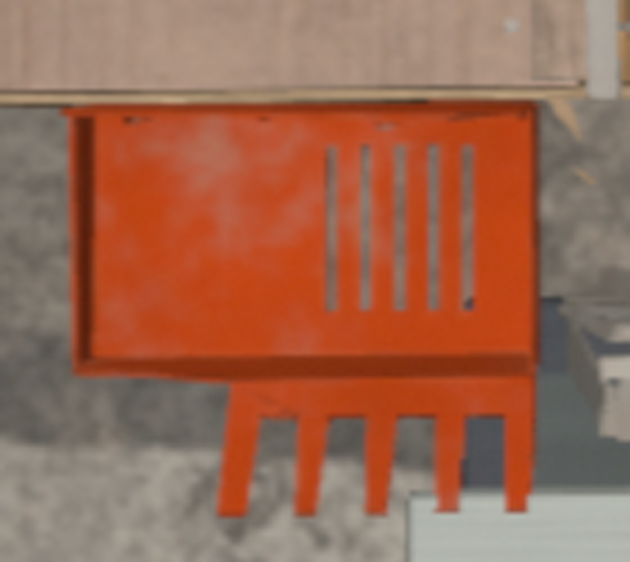

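View pics/scene0_c210_290.png

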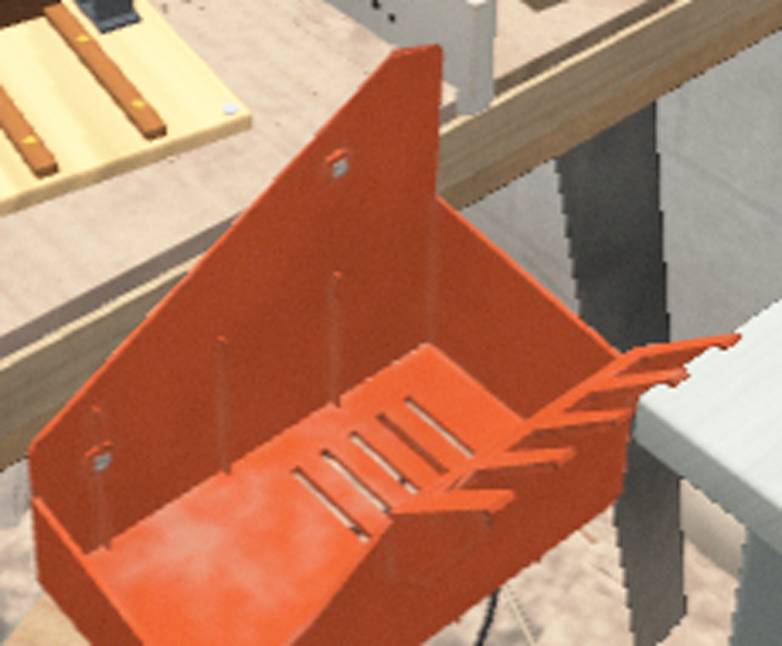

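Run:
```python
from h import *
_,K,T=load("top0");_,K2,T2=load("scene0")
c=lambda p,k,o:(np.array(p)+.5)/k-.5+o
for n,a,b in(("R peak",(533,104),(430,46)),("L",(66,110),(33,445)),):
    print(n,tri([ray(K,T,*c(a,4.5,(170,295))),ray(K2,T2,*c(b,3.4,(210,290)))]))
```

```text
R peak (array([0.36761717, 0.08859477, 0.05022532]), [np.float64(0.001969970921693329), np.float64(0.001969970921693284)])
L (array([ 0.36082821,  0.36426783, -0.0673239 ]), [np.float64(0.0006636398535202603), np.float64(0.0006636398535203582)])
```

>>> {"name": "apply_moves", "arguments": {
  "deltas": [
    [-24,4,0,0,0,0,0],
    [-24,4,0,0,0,0,0],
    [-24,3,0,0,0,0,0],
    [0,0,-20,0,0,0,0],
    [0,0,-20,0,0,0,0],
    [0,0,0,0,0,0,0],
    [0,0,0,0,0,0,0],
    [0,0,0,0,0,0,0]
  ]
}}

```text
clock: 10.05
eef_pos: [0.4237, 0.2644, 0.07]
orientation: [0.079, 0.997, 0.0, 0.001]
force: [-0.2, -0.1, 0.5]
width: 0.0
```

Run:
```python
from h import *
from plant import arm
s=arm.sense();print(s["clock"],s["eef_pos"],s["orientation"],s["force"],s["width"])
t=np.radians(-9.12);ex=np.array([np.cos(t),np.sin(t)]);ey=np.array([-ex[1],ex[0]]);O=np.array([589.6,238.1])
print("jig",(s["eef_pos"][:2]*1e3-O)@np.c_[ex,ey])
_,K,T=load("w9")
for p in((288,179),(356,179),(287,309),(359,310),(322,280)): print(((onz(K,T,*p,.05,True)[:2]*1e3-O)@np.c_[ex,ey]).round(1))
snap("wrist","w10")
```

```text
10.05 [0.4236581  0.26438011 0.06999141] [7.94015622e-02 9.96842465e-01 3.70591071e-04 5.95849291e-04] [-0.18617519 -0.11945674  0.49905323] 1.558536236576439e-05
jig [-168.00961993   -0.35434841]
[-136.7  -19.1]
[-136.6   19.4]
[-53.2 -22.5]
[-52.5  23.8]
[-74.   0.]
```

View pics/w10.png

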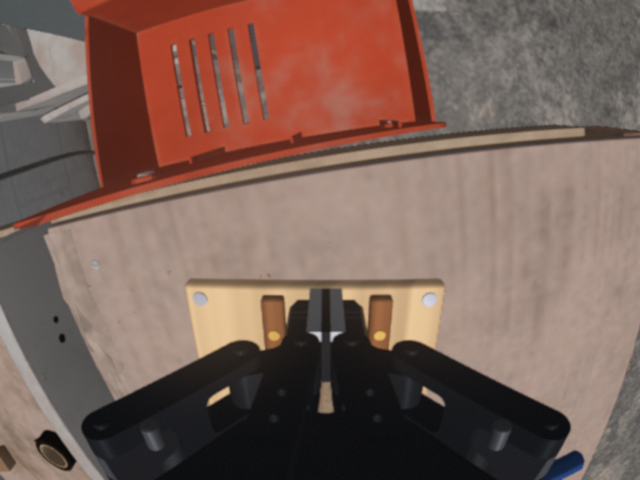

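>>> {"name": "apply_moves", "arguments": {
  "deltas": [
    [0,1,-25,0,0,0,0],
    [0,0,-17,0,0,0,0],
    [0,0,0,0,0,0,0],
    [9.9,-1.6,0,0,0,0,0],
    [7.9,-1.3,0,0,0,0,0],
    [7.9,-1.3,0,0,0,0,0],
    [7.9,-1.3,0,0,0,0,0],
    [0,0,0,0,0,0,0]
  ]
}}

```text
clock: 11.1
eef_pos: [0.4578, 0.2596, 0.0275]
orientation: [0.08, 0.997, 0.0, 0.001]
force: [0.5, -0.3, -0.5]
width: -0.0004
```

>>> {"name": "apply_moves", "arguments": {
  "deltas": [
    [5.9,-0.9,0,0,0,0,0],
    [5.9,-0.9,0,0,0,0,0],
    [5.9,-0.9,0,0,0,0,0],
    [0,0,0,0,0,0,0]
  ]
}}

```text
clock: 11.6
eef_pos: [0.4752, 0.257, 0.0274]
orientation: [0.079, 0.997, 0.0, 0.001]
force: [-0.2, 0.1, -0.6]
width: 0.0002
```

```bash
cat > j.py <<'E'
from h import *
from plant import arm
t=np.radians(-9.12);ex=np.array([np.cos(t),np.sin(t)]);ey=np.array([-ex[1],ex[0]]);O=np.array([589.6,238.1]);M=np.c_[ex,ey]
def st():
    s=arm.sense();f=s["force"];print(s["clock"],"eef",(s["eef_pos"]*1e3).round(1),"ori",s["orientation"].round(4),"jig",((s["eef_pos"][:2]*1e3-O)@M).round(1),"Fjig",(f[:2]@M).round(2),f[2].round(2))
E
python3 - <<'E'
from j import *
st();snap("wrist","w11");snap("scene","s11");crop("s11",150,240,310,360,5)
E
```

```text
11.6 eef [475.2 257.   27.4] ori [7.950e-02 9.968e-01 2.000e-04 5.000e-04] jig [-116.     0.5] Fjig [-0.17  0.03] -0.55
```

View pics/s11_c150_240.png

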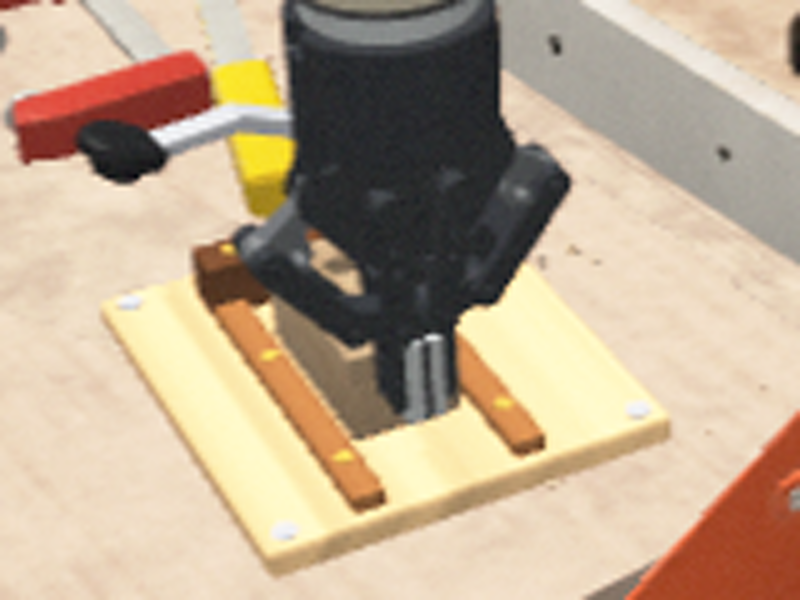

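>>> {"name": "apply_moves", "arguments": {
  "deltas": [
    [4.9,-0.8,0,0,0,0,0],
    [4.9,-0.8,0,0,0,0,0],
    [3,-0.5,0,0,0,0,0],
    [2,-0.3,0,0,0,0,0],
    [0,0,0,0,0,0,0]
  ]
}}

```text
clock: 12.32
eef_pos: [0.4895, 0.2545, 0.0274]
orientation: [0.079, 0.997, 0.0, 0.0]
force: [-0.1, 0.2, 0.3]
width: -0.0001
```

>>> {"name": "apply_moves", "arguments": {
  "deltas": [
    [2,-0.3,0,0,0,0,0],
    [0,0,0,0,0,0,0]
  ]
}}

```text
clock: 12.58
eef_pos: [0.4913, 0.2542, 0.0273]
orientation: [0.079, 0.997, 0.0, 0.0]
force: [-0.4, 0.5, -0.2]
width: 0.0001
```

>>> {"name": "apply_moves", "arguments": {
  "deltas": [
    [2,-0.3,0,0,0,0,0],
    [0,0,0,0,0,0,0]
  ]
}}

```text
clock: 12.82
eef_pos: [0.4934, 0.2539, 0.0273]
orientation: [0.079, 0.997, 0.0, 0.0]
force: [-0.4, -0.3, -0.8]
width: -0.0
```

Run:
```python
from j import *
st()
```

```text
12.825 eef [493.4 253.9  27.3] ori [7.940e-02 9.968e-01 0.000e+00 2.000e-04] jig [-97.5   0.3] Fjig [-0.39 -0.36] -0.75
```

>>> {"name": "apply_moves", "arguments": {
  "deltas": [
    [2,-0.3,0,0,0,0,0],
    [0,0,0,0,0,0,0]
  ]
}}

```text
clock: 13.08
eef_pos: [0.4948, 0.2535, 0.0272]
orientation: [0.079, 0.997, -0.0, -0.0]
force: [-2.2, -0.7, 0.5]
width: -0.0
```

>>> {"name": "apply_moves", "arguments": {
  "deltas": [
    [1,-0.2,0,0,0,0,0],
    [0,0,0,0,0,0,0]
  ]
}}

```text
clock: 13.32
eef_pos: [0.4948, 0.2535, 0.0272]
orientation: [0.079, 0.997, -0.0, -0.001]
force: [-4.9, 0.6, 4.1]
width: -0.0002
```

>>> {"name": "apply_moves", "arguments": {
  "deltas": [
    [1,-0.2,0,0,0,0,0],
    [0,0,0,0,0,0,0]
  ]
}}

```text
clock: 13.58
eef_pos: [0.4948, 0.2534, 0.0271]
orientation: [0.08, 0.997, -0.0, -0.002]
force: [-7.8, 2.6, 5.6]
width: 0.0003
```

>>> {"name": "apply_moves", "arguments": {
  "deltas": [
    [1,-0.2,0,0,0,0,0],
    [0,0,0,0,0,0,0]
  ]
}}

```text
clock: 13.82
eef_pos: [0.4948, 0.2534, 0.0271]
orientation: [0.08, 0.997, -0.0, -0.003]
force: [-10.0, 3.1, 7.6]
width: -0.0002
```

>>> {"name": "apply_moves", "arguments": {
  "deltas": [
    [-5,0.8,0,0,0,0,0],
    [-10,1.6,0,0,0,0,0],
    [0,0,40,0,0,0,0],
    [0,0,50,0,0,0,0],
    [0,0,40,0,0,0,0],
    [0,0,0,0,0,0,0],
    [0,0,0,0,0,0,0]
  ]
}}

```text
clock: 14.7
eef_pos: [0.4826, 0.2551, 0.1568]
orientation: [0.079, 0.997, -0.0, -0.0]
force: [-0.7, -0.4, -0.7]
width: 0.0003
```

Run:
```python
from j import *
st();snap("scene","s12");snap("top","t12");snap("wrist","w12");crop("s12",150,220,310,340,5);crop("t12",180,195,280,300,5)
```

```text
14.7 eef [482.6 255.1 156.8] ori [ 7.930e-02  9.968e-01 -2.000e-04 -1.000e-04] jig [-108.4   -0.2] Fjig [-0.61 -0.47] -0.69
```

View pics/s12_c150_220.png

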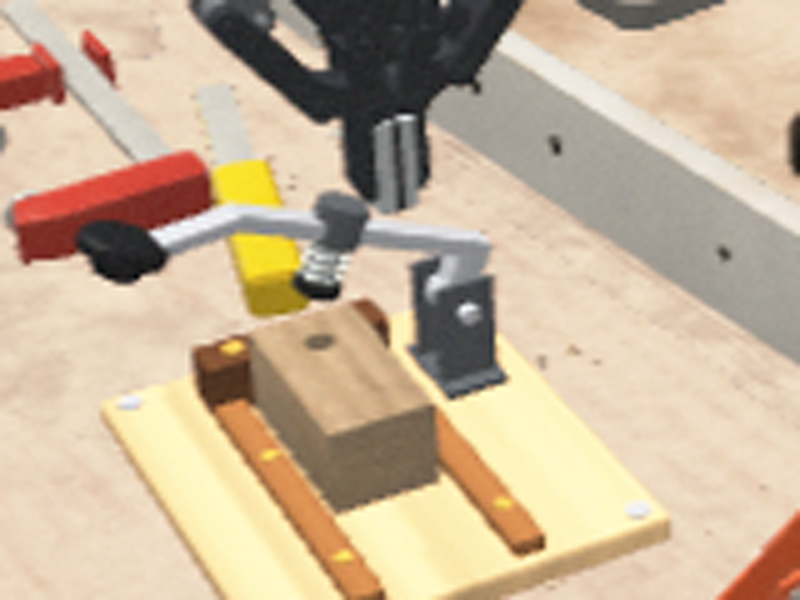

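View pics/w12.png

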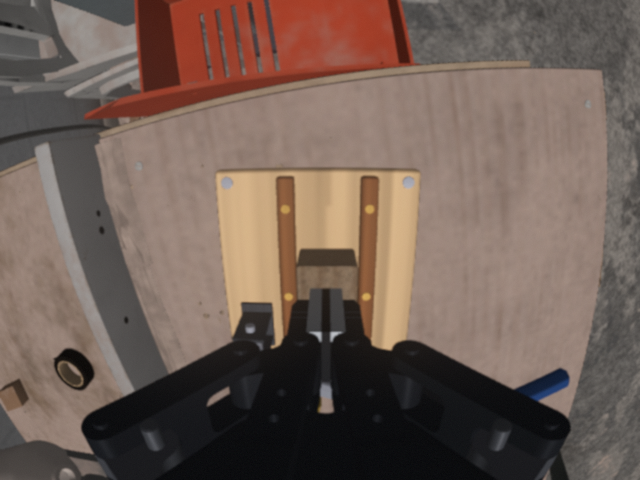

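>>> {"name": "apply_moves", "arguments": {
  "deltas": [
    [35,18,0,0,0,0,0],
    [35,18,0,0,0,0,0],
    [35,17,0,0,0,0,0],
    [0,0,-10,0,0,0,0],
    [0,0,0,0,0,0,0],
    [0,0,0,0,0,0,0]
  ]
}}

```text
clock: 15.6
eef_pos: [0.5864, 0.3077, 0.1461]
orientation: [0.079, 0.997, -0.001, -0.001]
force: [-0.4, -0.3, 0.3]
width: 0.0002
```

Run:
```python
from j import *
st()
_,K,T=load("w12")
for p in((297,266),(357,266)): print("blk near top",((onz(K,T,*p,.05,True)[:2]*1e3-O)@M).round(1))
snap("scene","s13");snap("top","t13");snap("wrist","w13");crop("s13",150,200,310,320,5)
```

```text
15.6 eef [586.4 307.7 146.1] ori [ 7.930e-02  9.968e-01 -7.000e-04 -1.300e-03] jig [-14.1  68.2] Fjig [-0.3  -0.38] 0.34
blk near top [-83.7 -21.7]
blk near top [-83.8  22. ]
```

View pics/s13_c150_200.png

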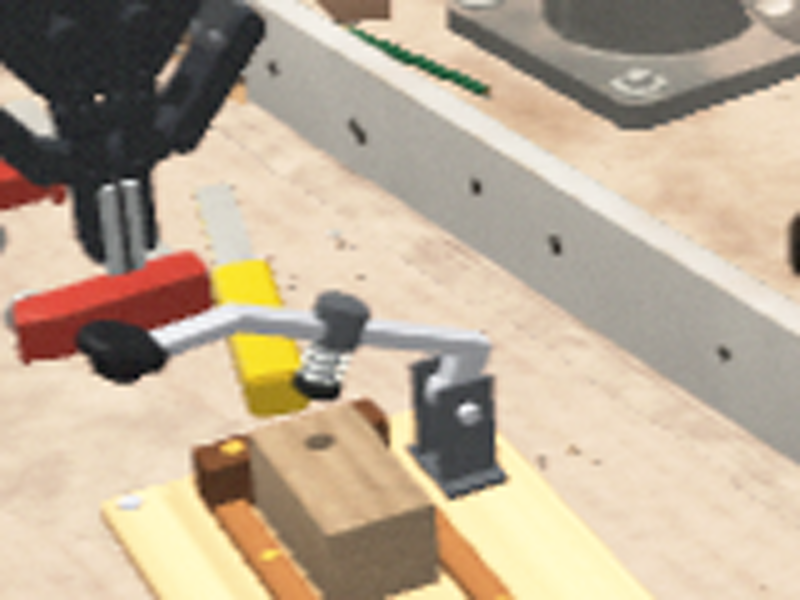

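View pics/w13.png

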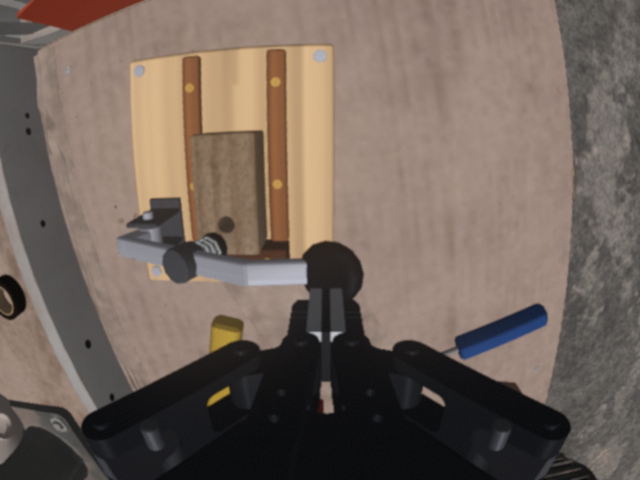

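>>> {"name": "apply_moves", "arguments": {
  "deltas": [
    [1.1,0.7,-12,0,0,0,0],
    [0,0,-10,0,0,0,0],
    [0.3,2,-4,0,0,0,0],
    [0.3,2,-4,0,0,0,0],
    [0.3,1.8,-4,0,0,0,0],
    [0.2,1.3,-4,0,0,0,0],
    [0,0,0,0,0,0,0],
    [0,0,0,0,0,0,0]
  ]
}}

```text
clock: 16.75
eef_pos: [0.5903, 0.3163, 0.1095]
orientation: [0.079, 0.997, 0.0, -0.0]
force: [-0.9, -1.9, 1.9]
width: -0.0002
```

Run:
```python
from j import *
st()
snap("scene","s14");snap("wrist","w14");crop("s14",150,200,310,320,5);crop("w14",120,150,420,360,2.6)
```

```text
16.75 eef [590.3 316.3 109.5] ori [ 0.0793  0.9969  0.     -0.    ] jig [-11.7  77.3] Fjig [-0.6  -2.02] 1.87
```

View pics/s14_c150_200.png

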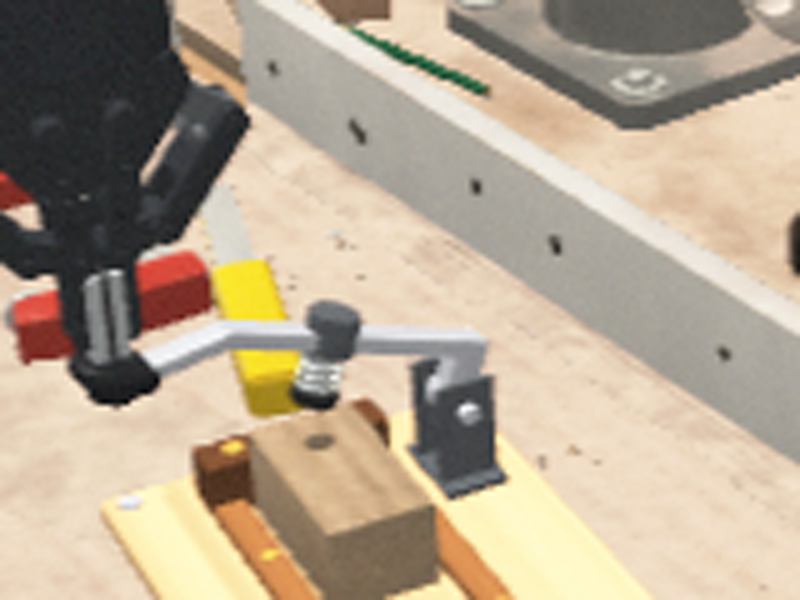

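View pics/w14_c120_150.png

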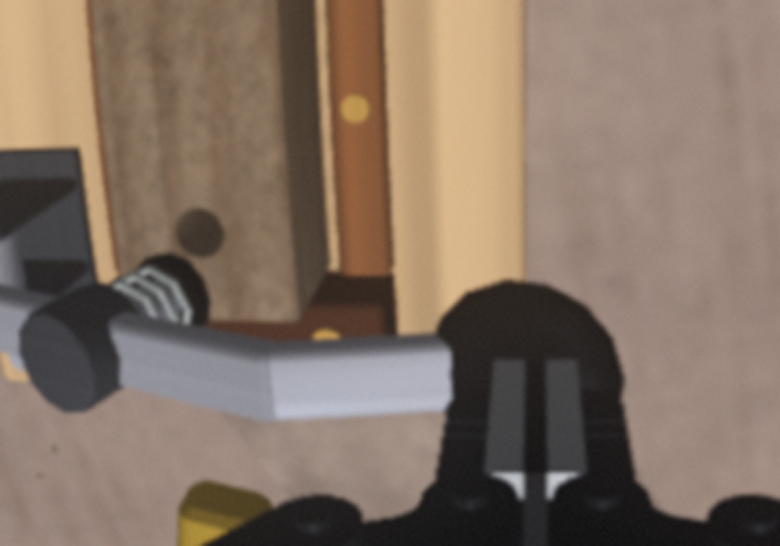

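>>> {"name": "apply_moves", "arguments": {
  "deltas": [
    [-0.6,0.6,-5,0,0,0,0],
    [-0.4,0.8,-5,0,0,0,0],
    [0.1,0.7,-5,0,0,0,0],
    [0.1,0.7,-5,0,0,0,0],
    [0.1,0.7,-5,0,0,0,0],
    [0,0,0,0,0,0,0],
    [0,0,0,0,0,0,0]
  ]
}}

```text
clock: 17.73
eef_pos: [0.5894, 0.3195, 0.0842]
orientation: [0.079, 0.997, -0.0, -0.0]
force: [-0.7, 1.4, 2.6]
width: 0.0001
```

Run:
```python
from j import *
st()
snap("scene","s15");crop("s15",150,200,310,320,5)
```

```text
17.725 eef [589.4 319.5  84.2] ori [ 7.930e-02  9.969e-01 -2.000e-04 -3.000e-04] jig [-13.1  80.4] Fjig [-0.92  1.23] 2.6
```

View pics/s15_c150_200.png

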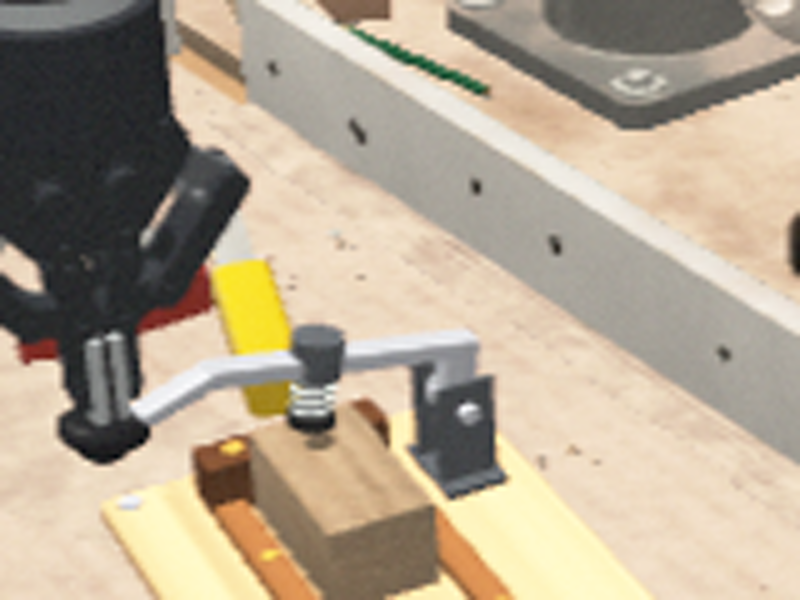

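>>> {"name": "apply_moves", "arguments": {
  "deltas": [
    [0.1,0.8,-4,0,0,0,0],
    [0.1,0.8,-4,0,0,0,0],
    [0.1,0.8,-4,0,0,0,0],
    [0.1,0.6,-3,0,0,0,0],
    [0,0,0,0,0,0,0],
    [0,0,0,0,0,0,0]
  ]
}}

```text
clock: 18.52
eef_pos: [0.5899, 0.3226, 0.0694]
orientation: [0.079, 0.997, -0.0, -0.0]
force: [-0.8, -0.7, 5.8]
width: -0.0002
```

Run:
```python
from j import *
st()
snap("scene","s16");crop("s16",170,240,270,315,8)
```

```text
18.525 eef [589.9 322.6  69.4] ori [ 7.930e-02  9.969e-01 -2.000e-04 -1.000e-04] jig [-13.1  83.4] Fjig [-0.69 -0.78] 5.79
```

View pics/s16_c170_240.png

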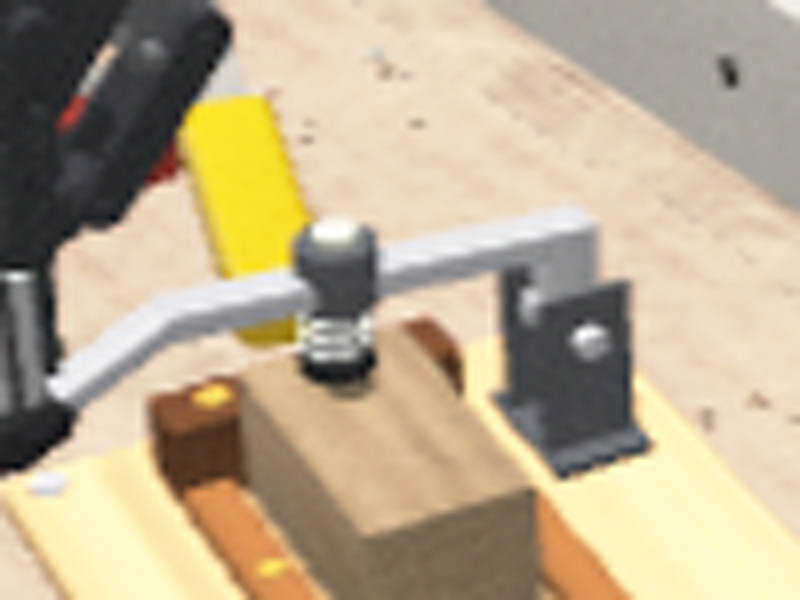

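>>> {"name": "apply_moves", "arguments": {
  "deltas": [
    [0.1,0.4,-3,0,0,0,0],
    [0.1,0.3,-3,0,0,0,0],
    [0,0.2,-2,0,0,0,0],
    [0,0,0,0,0,0,0],
    [0,0,0,0,0,0,0]
  ]
}}

```text
clock: 19.2
eef_pos: [0.5901, 0.3235, 0.0617]
orientation: [0.079, 0.997, -0.0, -0.0]
force: [-0.5, -0.1, 6.9]
width: -0.0003
```

Run:
```python
from j import *
st()
snap("scene","s17");crop("s17",170,240,270,315,8);snap("wrist","w17");crop("w17",120,150,420,360,2.6)
```

```text
19.2 eef [590.1 323.5  61.7] ori [ 7.930e-02  9.969e-01 -2.000e-04 -2.000e-04] jig [-13.   84.4] Fjig [-0.45 -0.18] 6.94
```

View pics/s17_c170_240.png

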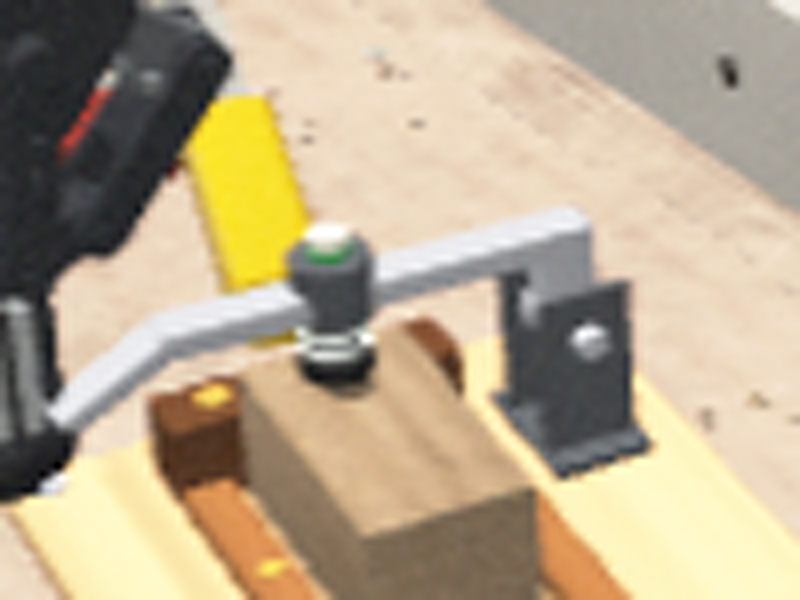

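View pics/w17_c120_150.png

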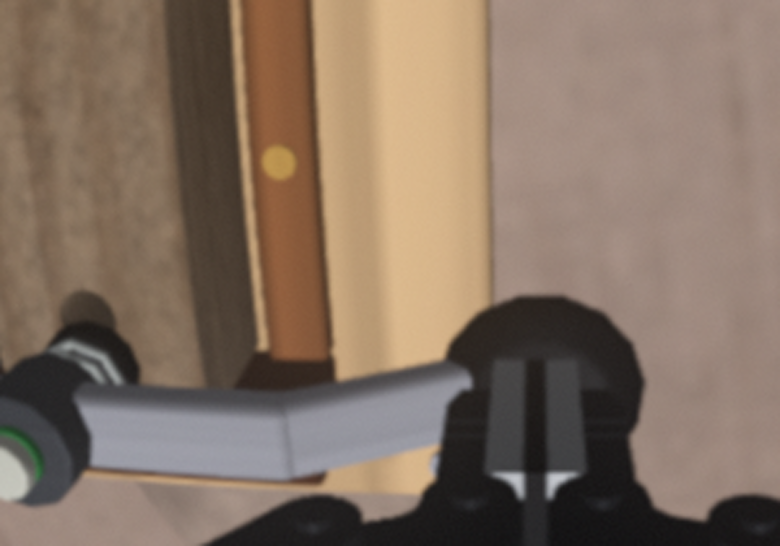

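>>> {"name": "apply_moves", "arguments": {
  "deltas": [
    [0,0.1,-2,0,0,0,0],
    [0,0,0,0,0,0,0],
    [0,0,0,0,0,0,0],
    [0,0,0,0,0,0,0]
  ]
}}

```text
clock: 19.8
eef_pos: [0.5901, 0.3236, 0.0599]
orientation: [0.079, 0.997, -0.0, -0.0]
force: [-2.2, -0.3, 7.7]
width: 0.0001
```

Run:
```python
from j import *
st()
snap("scene","s18");crop("s18",170,240,270,315,8);snap("wrist","w18");crop("w18",80,120,380,330,2.6);st()
```

```text
19.8 eef [590.1 323.6  59.9] ori [ 7.930e-02  9.969e-01 -2.000e-04 -2.000e-04] jig [-13.1  84.5] Fjig [-2.11 -0.68] 7.66
19.9 eef [590.1 323.6  59.9] ori [ 7.930e-02  9.969e-01 -2.000e-04 -2.000e-04] jig [-13.   84.5] Fjig [-1.84 -0.79] 6.96
```

View pics/s18_c170_240.png

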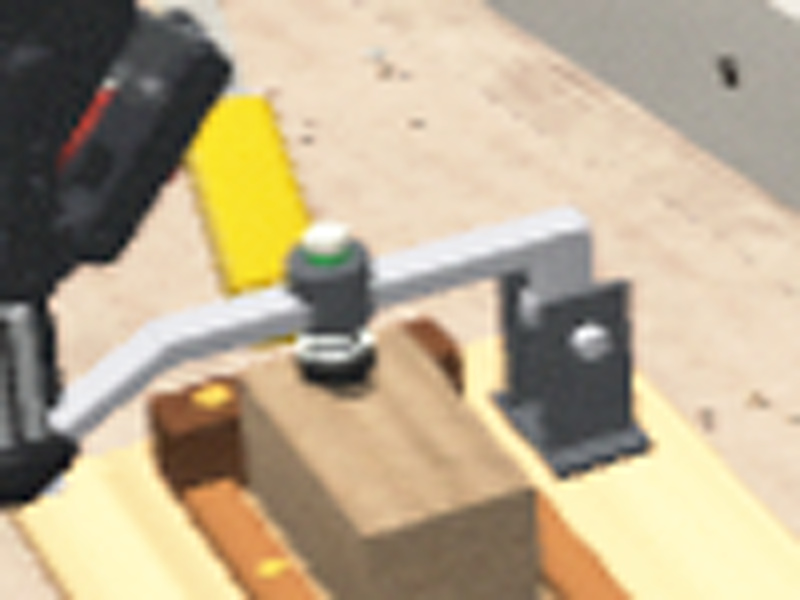

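View pics/w18_c80_120.png

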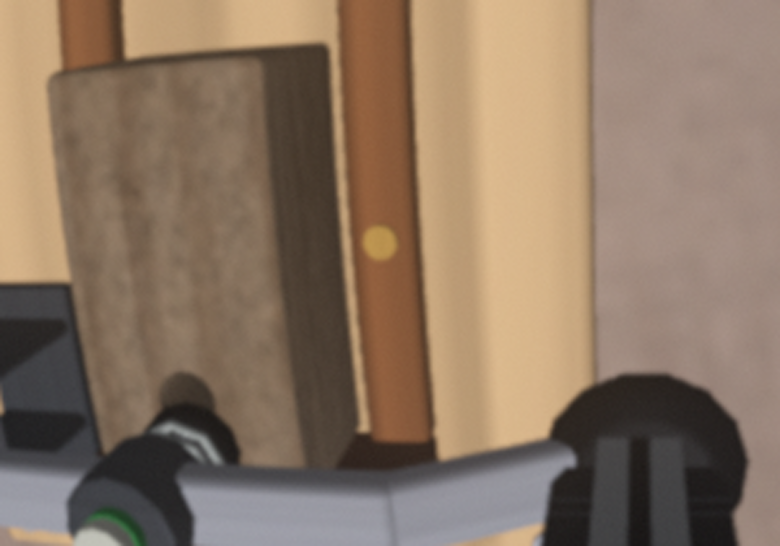

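View pics/w18.png

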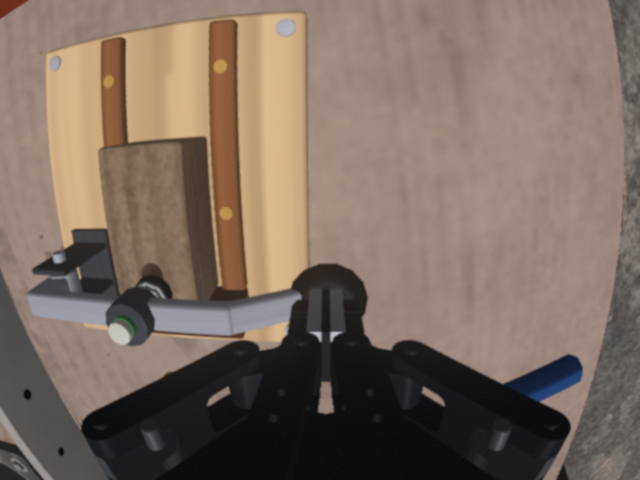

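Run:
```python
from j import *
_,K,T=load("w18")
for p in((99.5,149),(180.5,142)): print("blk near top",((onz(K,T,*p,.05,True)[:2]*1e3-O)@M).round(1))
for p in((220.5,66),(226,213.5)): print("scr",((onz(K,T,*p,.02,True)[:2]*1e3-O)@M).round(1))
st(); print(arm.job_done())
```

```text
blk near top [-84.  -21.7]
blk near top [-84.   21.7]
scr [-120.2   32.2]
scr [-43.9  32.3]
19.9 eef [590.1 323.6  59.9] ori [ 7.930e-02  9.969e-01 -2.000e-04 -2.000e-04] jig [-13.   84.5] Fjig [-1.84 -0.79] 6.96
the job is handed in; nothing more can be done
None
```

I laid the block flat in the channel about 50 mm short of home and slid it in with shut fingers. It stalled against the end stop, and I pushed until the wrist felt about 10 N. I then followed the knob down its arc and handed the job in at 19.9 s, still pressing the knob.

Last checks before handing in:
- **Indicator:** the pin showed green and no red in both the scene and wrist pictures. I estimate the pad is pushed in about 6.5–7 mm; this comes from the knob height, not a direct reading.
- **Knob:** the fingertips were at 59.9 mm over the table (59 mm is level), pressing with about 7 N.
- **Block:** its near end measured jig x −84.0 mm and was square to the channel and centred. Home is −85.0 mm, and the 1 mm difference matches my jig x-origin error; I saw no change since the push (−83.7 mm then).
- **Other things on the table:** I kept clear of the cork sanding block and the tape, but did not measure their positions again at the end.

One disagreement: heights measured from the top camera together with the scene or wrist camera were off, mostly by 1–5 mm. For the stop screw the error was about 13 mm and for the tilted knob about 26 mm. For the block, two wrist views agreed with the stated 38 mm to about 0.5 mm. For the jig I used the heights given in the text, and the touch contacts agreed with them.

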